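# Level the tilt stage and load the well plate

## Robot

A 6-joint arm with a two-finger parallel gripper is mounted at the origin on a cart in front of the work surface, level with it; the furniture and walls round the work are solid. World frame = base frame: x ahead of the robot, y to its left, z up, the work surface at z = 0. Lengths are in m, angles in rad, forces in N, time in s.
With the tool pointing down it reaches from about 0.35 to 0.975 m from the base axis. Payload 7.1 kg.
Tool frame: the origin (TCP) lies midway between the tips of the shut fingers; the grasp point (between the pads) lies 19 mm behind it; z points along the fingers, y is the line along which they close (so a half turn about z gives the same grasp; the last joint's range is limited). The gripper opens to 88 mm and grips with 3 to 60 N. Pads are 20 mm wide; open, the fingers measure 115 mm over their backs; the gripper's body (75 mm by 178 mm) begins 61 mm behind the grasp point.
Start: joints at [-1.361, 0.423, 1.63, -0, 1.089, -0.019], TCP at [0.142, -0.609, 0.223] pointing down, gripper open.
Joint ranges: [-3, 3], [-0.9, 2.11], [0.09, 2.58], [-1.31, 4.45], [0.11, 2.69], [-2.54, 2.54]. Speed limits (rad/s): [2.39, 2.39, 3.01, 3.14, 3.14, 3.14].

## Interface

Orientations are given as a unit quaternion [w, x, y, z].
In Python, from station import move_pose, movel, movej, command_gripper, wait, inverse_kinematics, read_camera, camera_info, MotionError, job_done, get_time, get_joint_pos, get_qvel, get_effort, get_tcp_pos, get_ee_rot, get_ft_force, get_ft_torque, get_grip_width, get_finger_force gives the robot as it stands. Calls block until the motion is done:
- move_pose(position, orientation): joint-space move of the TCP to a pose.
- movel(position, frame=None, v=0.15, until_force=None): straight line of the TCP; frame=None keeps the orientation; v is the mean speed in m/s. With until_force (N) it stops when the force on the tool has changed by that much, and returns True; else False.
- movej(angles): joint-space move.
- command_gripper(opening): opening from 0.0 (shut) to 1.0 (fully open); the grip force is fixed at half the most; returns when the fingers have stopped.
- wait(seconds).
- inverse_kinematics(position, orientation): joint angles nearest the present ones, or None.
- read_camera(name): name is "scene" or "top" or "wrist"; returns the picture (384x512x3 uint8, red, green, blue); there is no depth.
- camera_info(name): a dict with "intrinsics" (3x3 intrinsics, pixels), "T" (4x4, takes a point from camera to world coordinates); the wrist camera has in their place "tool_from_camera" (4x4, takes a point from camera to tool coordinates, whose origin is the TCP and whose axes are the flange's). Camera axes: x right, y up, looking along -z (the intrinsics and any distortion apply to the point x, -y, -z); pixel columns grow to the right and rows downward; lengths in m; the calibration is good to about 2 mm. A picture is of the moment at which its call begins: read the wrist's pose just before it. camera_info takes no time and is no camera call.
A pose or a line that the arm cannot do raises MotionError and nothing moves.
- job_done(): hands the job in; it is judged then, once.
Readings, each from a call of its own:
- get_time(): time.
- get_joint_pos(): joint angles.
- get_qvel(): joint speeds.
- get_effort(): joint torques, N m.
- get_tcp_pos(): TCP position.
- get_ee_rot(): TCP orientation.
- get_ft_force(): force on the tool from outside, world axes, zero at the start.
- get_ft_torque(): the same for the moment, N m.
- get_grip_width(): opening from 0.0 (shut) to 1.0 (fully open).
- get_finger_force(): force on a finger pad.
Only numpy, scipy, OpenCV 4.12 (cv2) and the standard library are available. Lean on these libraries where they do the work, as an engineer would, in place of code of your own. Each camera call takes 0.05 s, during which the arm holds its last target. There are 200 camera calls.

## Task

Press the raised, spring-loaded tilt stage of the loading stand down until its catch snaps over and it stays level by itself. Then, without lifting it, push the well plate from the loading shelf across onto the stage until it is fully home against the end stop. Leave the timer and the marker where they are.

Things in the scene. Friction and masses are not known exactly. Their poses are not given: they have to be found in the camera images.
- stand: Loading stand fixed on the worktop: aluminium base 204 x 300 mm, grey loading shelf on its +y half, hinged steel tilt stage on its -y half. Origin on the worktop, on the middle line, at the shelf's inner end; z up. The plate is pushed in the stand's own -y direction. The stage's hinge axis runs along x at y = -118 mm, 34 mm up.
- shelf_end (a point): Middle of the shelf's outer end, on its top face, 41 mm above the worktop, axes as the stand. The level shelf runs from here (stand y = +150 mm) to y = 0, 146 mm wide, both ends open; rails along its sides have inner faces 66 mm either side of the middle line and stand 10 mm above the shelf.
- stage (a joint): Tilt of the stage: 0 level, about 0.38 fully raised (held so by its spring at the start, free edge about 43 mm up). Lower stop at -0.03. Pressed near the free edge it takes about 5 to 15 N. The catch snaps over at about -0.01: press to the stop (edge 3 mm below level) and let go; it rises to about 0 and stays. Not caught, it springs up again.
- catch (a joint): Spring bolt of the catch with a black wedge nose: 0 = fully out, over the stage's pin once caught; positive (m) = drawn back, at most 0.012. The stage pushes it back about 7 mm on the way down and it returns by itself; it need not be touched.
- catch_housing (a point): Top of the catch's aluminium housing, 24 x 28 mm, 58 mm above the worktop, beside the stage on the robot's side, 102 mm from the middle line. The bolt's black knob sticks out of it away from the stage, to 129 mm from the middle line, 141 mm when drawn back.
- stage_edge (a point): Middle of the stage's free edge, on its top face, next to the shelf. With the stage level it is 40 mm above the worktop (1 mm lower than the shelf) and at y = -3 mm in the stand's frame. The stage is 143 mm wide, with side lips 6 mm high whose inner faces are 68 mm either side of the middle line.
- stage_seat (a point): Point on the stage's top face where the underside centre of the plate lies when home; with the stage level at x = 0, y = -55 mm in the stand's frame, 40 mm above the worktop. Axes turn with the stage, parallel to the stand's when level. The end stop's face is 43 mm beyond it in -y; the stop is 12 mm higher than the stage's top.
- well_plate: The 96-well plate with coloured wells that lies on the loading shelf between the rails: 86 mm along its x, 128 mm along its y, 15 mm high, about 80 g; origin at the centre of its underside, z up. Its x axis lies along the stand's y, so it is 86 mm long in the direction of pushing. Other well plates further back are not part of the job.
- timer: White desk timer, 38 x 68 x 54 mm, standing behind the stand; origin at the centre of its underside. Leave it.
- marker: Marker pen with a black cap, 131 mm long and 13 mm thick, lying behind the stand; origin at the centre of its underside. Leave it.
Things that resemble listed ones, but are neither listed nor needed, are in the scene too. Leave any green look-alike of the well_plate alone.

How it is judged:
By the outcome, as a careful person would: the job done as asked, in the order asked, and still so for the second after the job is handed in, with the robot touching nothing.
It also fails if it takes over 48 s, if anything falls off the work surface, if the arm or the gripper's body presses on something with over 40 N, if the wrist force passes 120 N, or if a joint passes its speed limit or range.

## Working session

There is one attempt and no reset: what is moved stays moved. The work goes in short steps, each a Python script; the robot and the scene stay as the last script left them, time stands still between calls to the robot, and variables do not carry over. Pictures are saved under pics/ and viewed, at most 10 in all, crops included, and the job is handed in when it is done.

```bash
mkdir -p pics; ls
python3 - <<'E'
from station import *
import cv2,numpy as np
for n in("top","scene"):
    im=read_camera(n); cv2.imwrite(f"pics/{n}0.png",cv2.resize(im[:,:,::-1],(800,600),interpolation=cv2.INTER_CUBIC)); np.save(f"{n}0.npy",im)
    i=camera_info(n); print(n,{k:np.round(v,4).tolist() if not isinstance(v,str) else v for k,v in i.items()})
print(camera_info("wrist"),get_time(),get_ee_rot())
E
```

```text
pics
top {'intrinsics': [[370.7042, 0.0, 252.179], [0.0, 370.7042, 187.9163], [0.0, 0.0, 1.0]], 'T': [[-0.0408, 0.9781, -0.2042, 0.4079], [-0.9992, -0.0398, 0.0088, 0.0343], [0.0004, 0.2043, 0.9789, 0.8906], [0.0, 0.0, 0.0, 1.0]]}
scene {'intrinsics': [[374.1282, 0.0, 256.4076], [0.0, 374.1282, 195.9694], [0.0, 0.0, 1.0]], 'T': [[-0.8974, 0.1977, -0.3945, 0.2186], [-0.4409, -0.4386, 0.7831, 0.697], [-0.0182, 0.8767, 0.4807, 0.4789], [0.0, 0.0, 0.0, 1.0]]}
{'intrinsics': array([[297.78216747,   0.        , 257.05534243],
       [  0.        , 297.78216747, 186.75441561],
       [  0.        ,   0.        ,   1.        ]]), 'tool_from_camera': array([[-6.21407314e-04,  9.52749232e-01,  3.03757328e-01,
         8.41135857e-02],
       [ 9.99999343e-01,  8.84546134e-04, -7.28686104e-04,
        -2.87812561e-05],
       [-9.62942496e-04,  3.03756676e-01, -9.52749156e-01,
        -1.61702777e-01],
       [ 0.00000000e+00,  0.00000000e+00,  0.00000000e+00,
         1.00000000e+00]])} 0.1 [-6.55218489e-04  9.93464446e-01  1.14140085e-01 -7.52316483e-05]
```

View pics/top0.png

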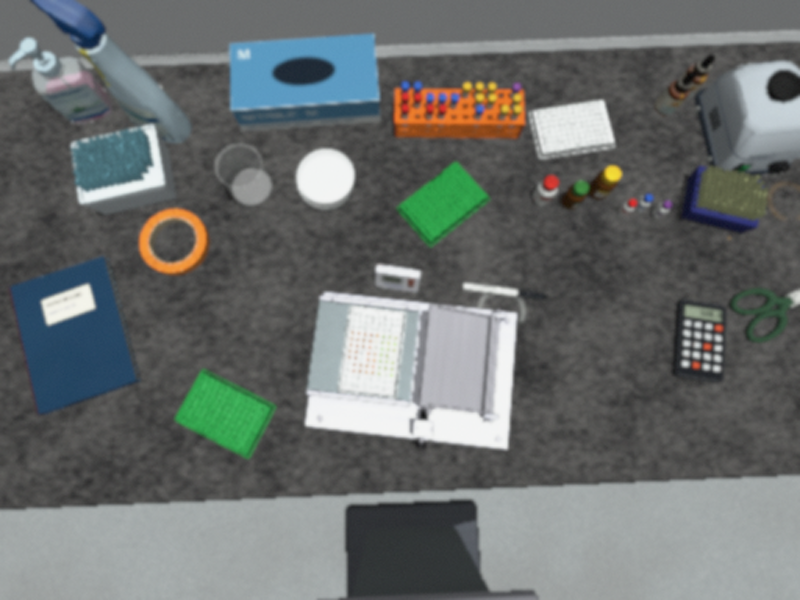

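View pics/scene0.png

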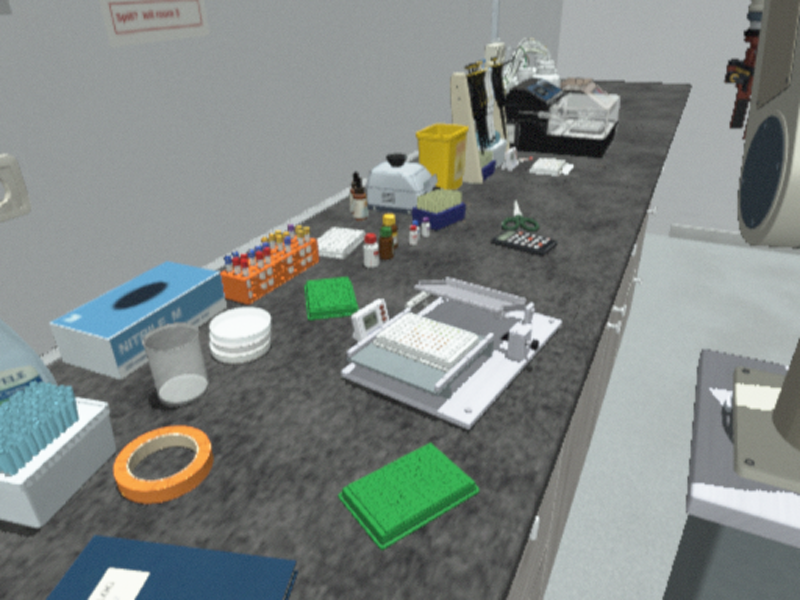

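The top view (800x600 pixels) shows the stand base with corners at about (322,293), (517,310), (508,447) and (306,429). The shelf is on the left (+y), with the plate at x 340–405, and the tilt stage is on the right. The timer and marker lie behind the stand. I'll take a close wrist view for precision.

```bash
cat > h.py <<'E'
from station import *
import numpy as np,cv2
from scipy.spatial.transform import Rotation as R
def cast(K,T,uv,z):
    uv=np.atleast_2d(uv); d=np.c_[(uv[:,0]-K[0,2])/K[0,0],-(uv[:,1]-K[1,2])/K[1,1],-np.ones(len(uv))]@T[:3,:3].T
    o=T[:3,3]; return o+d*((z-o[2])/d[:,2])[:,None]
def quat(yaw):  # tool down, tool x at yaw from world x
    q=(R.from_euler('z',yaw)*R.from_quat([1,0,0,0])).as_quat(); return q[[3,0,1,2]]
def wristT(ci):
    q=np.array(get_ee_rot()); T=np.eye(4); T[:3,:3]=R.from_quat(q[[1,2,3,0]]).as_matrix(); T[:3,3]=get_tcp_pos(); return T@ci["tool_from_camera"]
E
python3 - <<'E'
from h import *
ci=camera_info("top")
p=cast(ci["intrinsics"],ci["T"],np.array([[322,293],[517,310],[508,447],[306,429]])*.64,0.008)
print(p.round(3))
c=p.mean(0); yaw=np.arctan2(*(p[0]-p[1])[:2]*[-1,1]); print(c,yaw)
move_pose([c[0]-0.02,c[1],0.30],quat(yaw))
w=camera_info("wrist"); T=wristT(w); im=read_camera("wrist")
np.save("w1.npy",im);np.save("w1T.npy",T)
cv2.imwrite("pics/w1.png",cv2.resize(im[:,:,::-1],(800,600),interpolation=cv2.INTER_CUBIC)); print(get_time(),get_tcp_pos())
E
```

```text
[[ 0.597  0.138  0.008]
 [ 0.558 -0.163  0.008]
 [ 0.354 -0.132  0.008]
 [ 0.392  0.165  0.008]]
[0.47553725 0.00220533 0.008     ] -0.12933111236427527
2.6 [0.45563431 0.00169239 0.29991582]
```

View pics/w1.png

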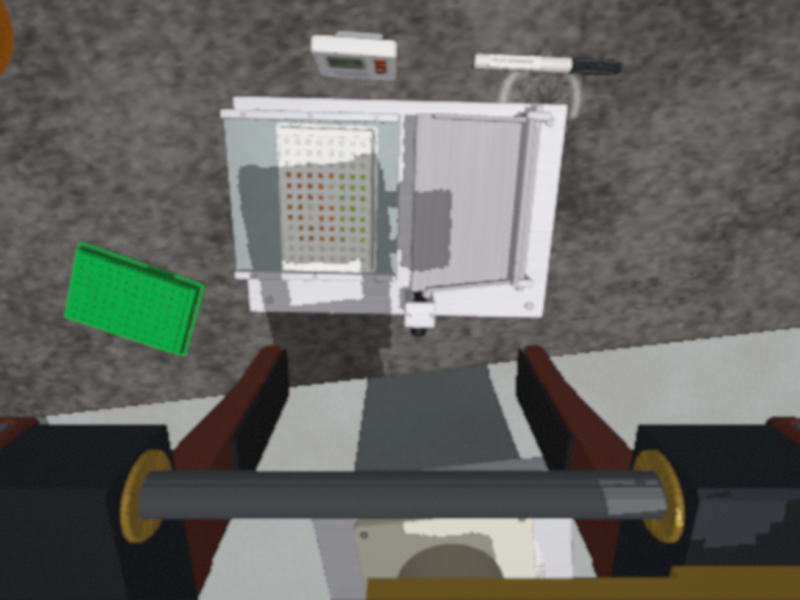

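The wrist view shows far rail top ends at about (221,112) and (398,116), and near rail ends at (236,276) and (397,277). The plate spans about (277,124) to (378,272). Base corners are at (236,98), (566,105), (543,317) and (250,312). The stage is raised, and the catch housing is at (419,313).

Run:
```python
from h import *
w=camera_info("wrist");K=w["intrinsics"];T=np.load("w1T.npy")
f=lambda a,z:cast(K,T,np.array(a)*.64,z)[:,:2]
rail=f([[221,114],[398,117],[397,277],[237,275]],.051)
base=f([[236,98],[566,105],[543,317],[250,312]],.008)
plate=f([[277,124],[377,126],[375,272],[282,271]],.056)
for n,p in(("rail",rail),("base",base),("plate",plate)):
    print(n,p.round(4).tolist(),np.linalg.norm(np.roll(p,-1,0)-p,axis=1).round(4),p.mean(0).round(4))
    for a,b in((1,0),(2,3)): d=p[b]-p[a]; print(' yaw',np.arctan2(-d[0],d[1]).round(4))
im=np.load("w1.npy")[50:220,130:380]
cv2.imwrite("pics/w1c.png",cv2.resize(im[:,:,::-1],(800,544),interpolation=cv2.INTER_CUBIC))
```

```text
rail [[0.5815, 0.1353], [0.5602, -0.0092], [0.424, 0.0099], [0.445, 0.1548]] [0.1461 0.1375 0.1465 0.1379] [0.5027 0.0727]
 yaw -0.1465
 yaw -0.144
base [[0.5974, 0.1336], [0.5527, -0.1618], [0.3492, -0.1331], [0.3945, 0.1681]] [0.2988 0.2055 0.3046 0.2058] [0.4734 0.0017]
 yaw -0.1503
 yaw -0.1493
plate [[0.5675, 0.0899], [0.5553, 0.0088], [0.4327, 0.0287], [0.4445, 0.1117]] [0.082  0.1243 0.0839 0.1249] [0.5    0.0598]
 yaw -0.1495
 yaw -0.1421
```

View pics/w1c.png

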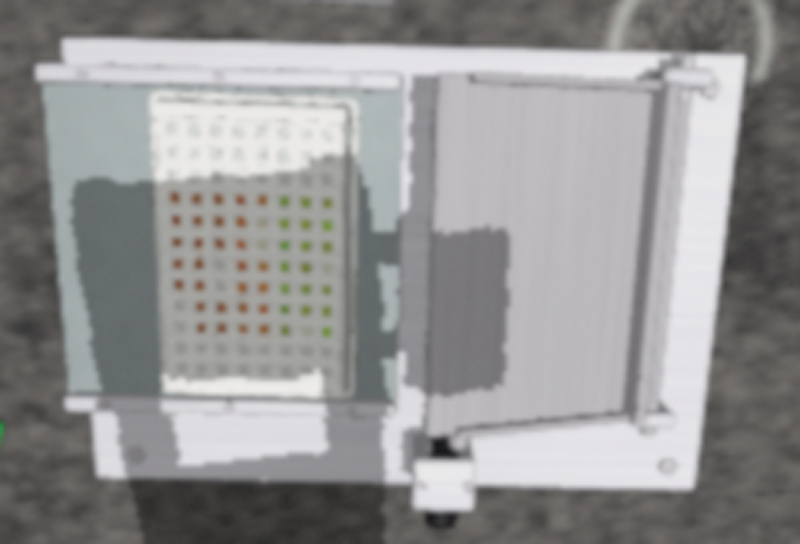

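```bash
cat >> h.py <<'E'
O=np.array([.4917,-.0015]); Y=-.147; c,s=np.cos(Y),np.sin(Y)
def P(x,y,z): return [O[0]+c*x-s*y,O[1]+s*x+c*y,z]
E
python3 - <<'E'
from h import *
qs=[quat(Y+a) for a in(np.pi/2,-np.pi/2)]
print([inverse_kinematics(P(0,-.018,.14),q) for q in qs],get_joint_pos())
sols=[(inverse_kinematics(P(0,-.018,.14),q),q) for q in qs]
q=min([t for t in sols if t[0] is not None],key=lambda t:abs(t[0][5]))[1]
np.save("q.npy",q)
command_gripper(0.0)
move_pose(P(0,-.018,.14),q); movel(P(0,-.018,.095),v=.15)
r=movel(P(0,-.018,.031),v=.04,until_force=30); wait(.2)
print(r,get_tcp_pos(),get_ft_force())
movel(P(0,-.018,.06),v=.08); print(get_ft_force())
movel(P(0,-.018,.16),v=.2)
move_pose(P(0,.127,.16),q); command_gripper(.6)
T=wristT(camera_info("wrist")); im=read_camera("wrist");np.save("w2T.npy",T);np.save("w2.npy",im)
cv2.imwrite("pics/w2.png",cv2.resize(im[:,:,::-1],(800,600))); 
im=read_camera("scene")[150:290,200:380];cv2.imwrite("pics/s2.png",cv2.resize(im[:,:,::-1],(720,560),interpolation=cv2.INTER_CUBIC));print(get_time())
E
```

```text
[array([-6.37703690e-02,  3.50108678e-01,  1.98561155e+00, -4.44089210e-16,
        8.05872426e-01,  8.32296310e-02]), None] [-2.23557725e-02  7.41655286e-02  1.90670257e+00 -8.03839876e-05
  1.16086150e+00  1.67865330e+00]
True [ 0.48998048 -0.0183507   0.05035972] [-1.50703969  1.48711728  8.81762936]
[-0.92459633 -1.24536504  4.04445856]
9.6833
```

View pics/w2.png

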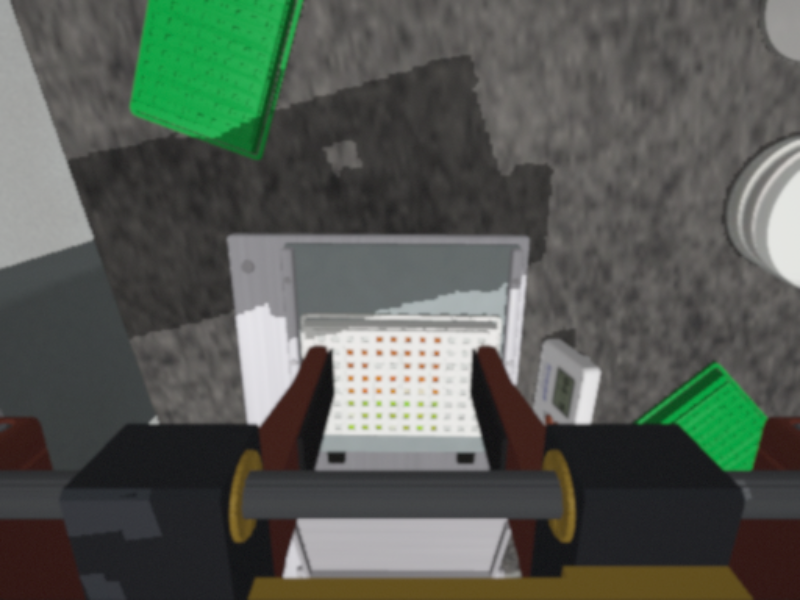

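View pics/s2.png

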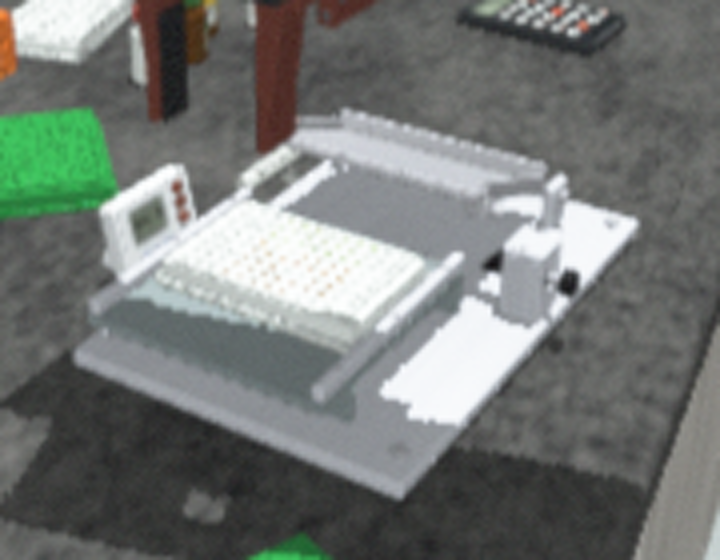

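The first press stopped early: a transient tripped the force limit at z=0.050 m, and s2 shows the stage still raised. I'll press again in small steps, reading the static force.

Run:
```python
from h import *
q=np.load("q.npy")
command_gripper(0.0)
move_pose(P(0,-.018,.10),q)
f0=get_ft_force()[2]
print(movel(P(0,-.018,.044),v=.04,until_force=60),get_ft_force()[2]-f0)
for z in np.arange(.042,.0295,-.0015):
    r=movel(P(0,-.018,z),v=.02,until_force=45); wait(.05)
    f=get_ft_force()[2]-f0; print(round(z,4),get_tcp_pos()[2].round(4),r,f.round(1))
    if f>28 or r: break
movel(P(0,-.018,.06),v=.06); wait(.2); print(get_ft_force()[2]-f0)
movel(P(0,-.018,.14),v=.25)
move_pose(P(0,.127,.14),q)
im=read_camera("scene")[150:290,200:380];cv2.imwrite("pics/s3.png",cv2.resize(im[:,:,::-1],(720,560),interpolation=cv2.INTER_CUBIC));print(get_time())
```

```text
False 3.447689296648705
0.042 0.0418 False 1.2
0.0405 0.0402 False -1.0
0.039 0.0391 False 5.1
0.0375 0.0376 False 5.0
0.036 0.037 False 18.4
0.0345 0.0366 False 34.4
-1.4912606840644083
16.5417
```

View pics/s3.png

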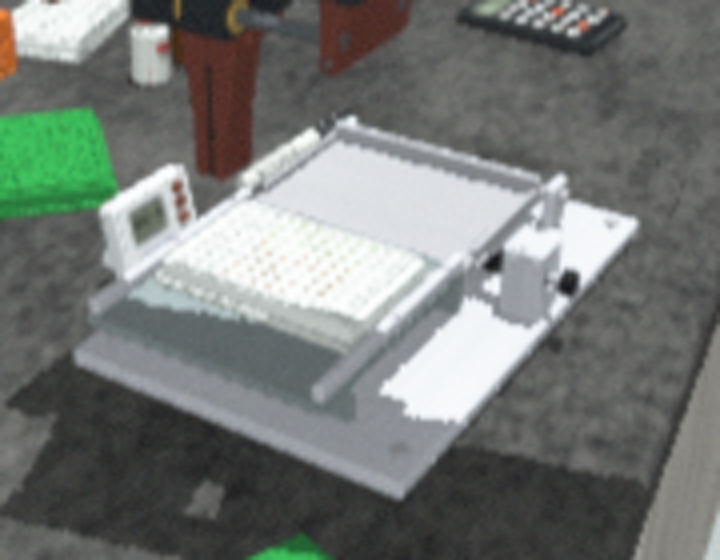

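The stage now sits level and caught; s3 shows it flat with the catch nose over it. Next I'll push the plate.

Run:
```python
from h import *
command_gripper(.7)
movel(P(0,.127,.07),v=.2); movel(P(0,.127,.0455),v=.1,until_force=15)
print(get_tcp_pos())
u=np.array([-s,c]); F=lambda: float(np.array(get_ft_force())[:2]@u)
f0=F()
print(movel(P(0,.020,.0455),v=.06,until_force=25),F()-f0)
print(movel(P(0,.006,.0455),v=.03,until_force=25),F()-f0)
for y in np.arange(.004,-.0085,-.0015):
    r=movel(P(0,y,.0455),v=.02,until_force=25); wait(.05); f=F()-f0
    t=np.array(get_tcp_pos())[:2]-O; print(round(y,4),(t@u).round(4),r,round(f,1))
    if r or f>7: break
wait(.2)
movel(P(0,y+.012,.0455),v=.08); movel(P(0,y+.012,.14),v=.2); move_pose(P(0,.127,.2),np.load("q.npy"))
im=read_camera("scene")[150:290,200:380];cv2.imwrite("pics/s4.png",cv2.resize(im[:,:,::-1],(720,560),interpolation=cv2.INTER_CUBIC))
im=read_camera("top")[170:300,180:350];cv2.imwrite("pics/t4.png",cv2.resize(im[:,:,::-1],(680,520),interpolation=cv2.INTER_CUBIC));print(get_time())
```

```text
[0.51054261 0.12418491 0.04599096]
False -0.37504639453724264
False -0.6048084573871881
0.004 0.004 False 0.4
0.0025 0.0025 False -0.7
0.001 0.0011 False 0.2
-0.0005 0.0007 False 9.8
24.0333
```

View pics/s4.png

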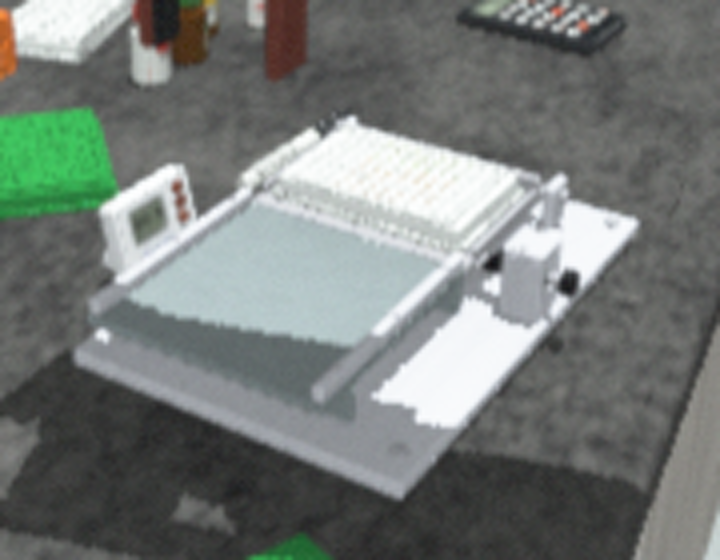

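s4 shows the plate on the level stage, seemingly against the stop. Contact came 2–3 mm earlier than predicted, so I'll check the gap close up.

Run:
```python
from h import *
q=np.load("q.npy")
move_pose(P(0,-.15,.2),q)
T=wristT(camera_info("wrist"));im=read_camera("wrist");np.save("w5.npy",im);np.save("w5T.npy",T)
cv2.imwrite("pics/w5.png",cv2.resize(im[:,:,::-1],(800,600),interpolation=cv2.INTER_CUBIC));print(get_time())
```

```text
25.1583
```

View pics/w5.png

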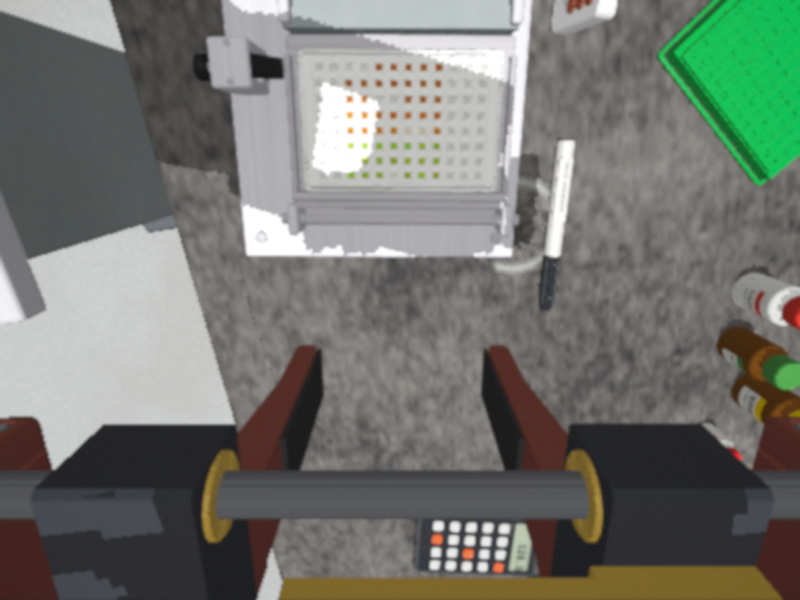

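w5 shows the plate square on the stage. Its front edge at row ~190 meets the stop at ~194, and its rear edge is at row ~48. The shelf end is at ~30. I'll check this with numbers.

Run:
```python
from h import *
K=camera_info("wrist")["intrinsics"];T=np.load("w5T.npy");u=np.array([-s,c])
g=lambda a,z:((cast(K,T,np.array(a)*.64,z)[:,:2]-O)@u*1e3).round(1)
print("front L/R",g([[300,191],[504,191]],.055),"rear",g([[299,49],[506,49]],.055),"shelf end",g([[290,29],[515,29]],.041),"stop top",g([[298,194],[505,194]],.052), "base end",g([[247,256],[513,256]],.008))
im=np.load("w5.npy")[110:145,185:330]; cv2.imwrite("pics/w5c.png",cv2.resize(im[:,:,::-1],None,fx=5.4,fy=8,interpolation=cv2.INTER_CUBIC))
```

```text
front L/R [-95.1 -95.3] rear [-12.5 -12.6] shelf end [1.  0.9] stop top [-97.3 -97.5] base end [-149.3 -149.5]
```

View pics/w5c.png

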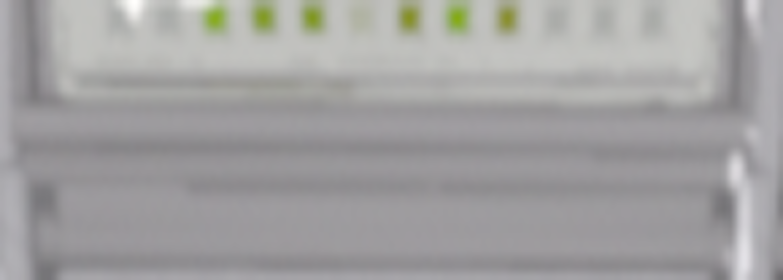

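The plate sits flush and square against the stop: the rear edge is about 13 mm past the shelf end (12 mm expected), and there is no visible gap.

```bash
python3 -c "
from station import *
print(job_done(),get_time())"
```

```text
the job is handed in; nothing more can be done
the job is handed in; nothing more can be done
```

The job is handed in: the stage is pressed down and caught level, the plate is home against the end stop, and the timer and marker were left alone. It took about 25 s of robot time, including a first press that stopped too early and had to be repeated.

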